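Put the pharmacy delivery away behind the older stock

ROBOT

A 6-joint arm with a two-finger parallel gripper is mounted at the origin on the work surface. World frame = base frame: x ahead of the robot, y to its left, z up, the work surface at z = 0. Lengths are in m, angles in rad, forces in N, time in s.
With the tool pointing down it reaches from about 0.35 to 0.775 m from the base axis. Payload 7.3 kg.
Tool frame: the origin (TCP) lies midway between the tips of the shut fingers; the grasp point (between the pads) lies 19 mm behind it (robot.tcp_to_grasp is the distance from the TCP to the grasp point, in m); z points along the fingers, y is the line along which they close (so a half turn about z gives the same grasp; the last joint's range is limited). The gripper opens to 92 mm and grips with 3 to 60 N. Pads are 19 mm wide; open, the fingers measure 130 mm over their backs; the gripper's body (75 mm by 190 mm) begins 47 mm behind the grasp point.
Start: joints at [-1.357, 0.342, 1.524, -0, 1.275, -0.146], TCP at [0.185, -0.491, 0.227] pointing down, gripper open.
Joint ranges: [-2.53, 2.53], [-0.77, 2.02], [0.04, 2.7], [-1, 4.14], [0.28, 2.66], [-3.11, 3.11]. Speed limits (rad/s): [2.57, 2.57, 3.14, 3.14, 3.14, 3.14].

INTERFACE

Orientations are given as [roll, pitch, yaw] about the fixed x, y, z axes, in that order (R = Rz(yaw) Ry(pitch) Rx(roll)).
In Python, from cell import readout, cams, ticket, robot gives the robot as it stands. The module is installed in compiled form; this text tells all that it offers.
- The arm moves only by the tool jog_arm, never from a script. Its argument "plan" is a list of rows, each a list of 5 numbers: the shift along the world's x, y, z each as a share of 0.08 m, from -1 to 1, then the turn about the world's z as a share of 90 degrees, from -1 to 1, then the opening, from -1 (shut) to 1 (fully open). A call has 1 to 12 rows; each row is the pose to reach, as a shift and turn from the pose commanded when the call began; what a row does not reach only later rows make up. A row lasts 1/10 s, in which the tool goes at most 50 mm and 8.59 degrees, less where a joint would pass 70% of its speed; a pose out of reach is approached as far as the arm can. A call with a number of a shift or a turn outside -1 to 1 is refused whole. A call with a gripper value outside its range is refused whole. The fingers move at their own pace and stop on an object; "squeeze" is the grip in N (left out, the last holds). Time passes only in rows, so rows that repeat a pose let the fingers close. It gives the time, the measured TCP pose, the force, the opening and the grip force at its end, in the units of the state.
- readout.observe(): the state, without advancing time (a new reading comes with each control period).
- cams.read_camera(name): name is "scene" or "top"; returns the picture (420x560x3 uint8, blue, green, red); there is no depth.
- cams.calibration(name): a dict with "K" (3x3 intrinsics, pixels), "world_from_camera" (4x4, takes a point from camera to world coordinates). Camera axes: x right, y down, z forward; pixel columns grow to the right and rows downward; lengths in m; the calibration is good to about 2 mm. A picture is of the moment at which its call begins. calibration takes no time and is no camera call.
- ticket.hand_in(): hands the job in; it is judged then, once.
The state is a dict: "time": time; "qpos": joint angles; "qvel": joint speeds; "joint_efforts": joint torques, N m; "tool_pos": TCP position; "tool_rot": TCP orientation; "contact_force": force on the tool from outside, world axes, zero at the start; "torque": the same for the moment, N m; "opening": finger opening in m; "grip_force": force on a finger pad.
Only numpy, scipy, OpenCV 4.12 (cv2) and the standard library are available. Lean on these libraries where they do the work, as an engineer would, in place of code of your own. Each camera call takes 0.05 s, during which the arm holds its last target. There are 200 camera calls.

TASK

Put the delivery away: stand each of the four new packs on the bench in the empty rear pocket of the stock tray that already holds the same product in front. Set each one down gently, fully on the pocket's floor and upright, with the cartons turned the same way as the older carton in front of them; never tip a pack over.

Things in the scene. Friction and masses are not known exactly. Their poses are not given: they have to be found in the camera images.
- new_sip: The new sip-feed drink bottle: white round bottle with a yellow label and purple cap. Body diameter 54, straight from 0 to 78 mm height, shoulder to 90; cap diameter 36 from height 91 to the top at 122. Mass about 0.22 kg. Stands loose on the bench, upright. Origin: centre of its underside, z up.
- new_tin: The new powder tin: round steel tin with a white and lime-green label and lime-green lid, diameter 62 (64 at the lid), straight sides, 90 high. Mass about 0.24 kg. Stands loose on the bench, upright. Origin: centre of its underside, z up.
- new_green: The new carton: white medicine box with green bands and mostly green top, 60 (its x) by 44 (its y) by 92 high, standing on end. Mass about 0.13 kg. Stands loose on the bench, upright. Origin: centre of its underside, z up.
- new_blue: The new carton: white medicine box with blue bands and mostly blue top, otherwise like the green one: 60 (its x) by 44 (its y) by 92 high, standing on end. Mass about 0.13 kg. Stands loose on the bench, upright. Origin: centre of its underside, z up.
- tray_sip: Fixed grey stock tray, 165 (x) by 90 (y). Front (-x) pocket: an older sip-feed bottle (white, yellow label, purple cap), wedged fast, centre x = -43.5. Rear (+x) pocket: empty, 84 by 82 inside, centre x = +36.5, y = 0. Floor 4 thick; side and rear walls 28 high, divider 22, over the bench. Sloping colour label on the front edge. Origin: centre of underside; x from front to rear, z up.
- tray_tin: Fixed grey stock tray, 165 (x) by 90 (y). Front (-x) pocket: an older lime-lidded powder tin, wedged fast, centre x = -43.5. Rear (+x) pocket: empty, 84 by 82 inside, centre x = +36.5, y = 0. Floor 4 thick; side and rear walls 28 high, divider 22, over the bench. Sloping colour label on the front edge. Origin: centre of underside; x from front to rear, z up.
- tray_green: Fixed grey stock tray, 165 (x) by 90 (y). Front (-x) pocket: an older green carton, wedged fast, centre x = -43.5, 60 side along x. Rear (+x) pocket: empty, 84 by 82 inside, centre x = +36.5, y = 0. Floor 4 thick; side and rear walls 28 high, divider 22, over the bench. Sloping colour label on the front edge. Origin: centre of underside; x from front to rear, z up.
- tray_blue: Fixed grey stock tray, 165 (x) by 90 (y). Front (-x) pocket: an older blue carton, wedged fast, centre x = -43.5, 60 side along x. Rear (+x) pocket: empty, 84 by 82 inside, centre x = +36.5, y = 0. Floor 4 thick; side and rear walls 28 high, divider 22, over the bench. Sloping colour label on the front edge. Origin: centre of underside; x from front to rear, z up.
Things that resemble listed ones, but are neither listed nor needed, are in the scene too. Several things look just like the new_tin: the one meant starts nearest to the robot's base.

How it is judged:
At the end, for the whole second after the job is handed in: Each new pack rests upright (within 0.1 rad) on the rear pocket floor of its own product's tray, underside under 9 mm above the bench, centre within 20 mm (along) and 21 mm (across) of the pocket's centre; cartons' 60 mm side along the tray within 0.26 rad (x of new_sip in the frame of tray_sip between 0.0165 and 0.0565 m and y of new_sip in the frame of tray_sip between -0.021 and 0.021 m and z of new_sip in the frame of tray_sip between 0 and 0.009 m and angle between each of new_sip, new_tin, new_green, new_blue's own z axis and vertical below 0.1 rad and linear speed of each of new_sip, new_tin, new_green, new_blue below 0.02 m/s and angular speed of each of new_sip, new_tin, new_green, new_blue below 0.2 rad/s and x of new_tin in the frame of tray_tin between 0.0165 and 0.0565 m and y of new_tin in the frame of tray_tin between -0.021 and 0.021 m and z of new_tin in the frame of tray_tin between 0 and 0.009 m and x of new_green in the frame of tray_green between 0.0165 and 0.0565 m and y of new_green in the frame of tray_green between -0.021 and 0.021 m and z of new_green in the frame of tray_green between 0 and 0.009 m and angle between the x axis of new_green and the x axis of tray_green, either way round below 0.26 rad and x of new_blue in the frame of tray_blue between 0.0165 and 0.0565 m and y of new_blue in the frame of tray_blue between -0.021 and 0.021 m and z of new_blue in the frame of tray_blue between 0 and 0.009 m and angle between the x axis of new_blue and the x axis of tray_blue, either way round below 0.26 rad); the robot touches nothing.
It fails at once if a new pack is tipped over (leans more than 40 degrees) (angle between any of new_sip, new_tin, new_green, new_blue's own z axis and vertical above 0.7 rad).
It fails at once if a new pack is dropped into its tray (inside the walls, in the last 25 mm above the floor, faster than 0.45 m/s) ((horizontal distance between new_sip and tray_sip below 0.065 m and z of new_sip in the frame of tray_sip below 0.029 m and linear speed of new_sip above 0.45 m/s) or (horizontal distance between new_tin and tray_tin below 0.065 m and z of new_tin in the frame of tray_tin below 0.029 m and linear speed of new_tin above 0.45 m/s) or (horizontal distance between new_green and tray_green below 0.065 m and z of new_green in the frame of tray_green below 0.029 m and linear speed of new_green above 0.45 m/s) or (horizontal distance between new_blue and tray_blue below 0.065 m and z of new_blue in the frame of tray_blue below 0.029 m and linear speed of new_blue above 0.45 m/s)).
It also fails if it takes over 118 s, if anything falls off the work surface, if the arm or the gripper's body presses on something with over 40 N, if the wrist force passes 120 N, or if a joint passes its speed limit or range.

## Working session

There is one attempt and no reset: what is moved stays moved. The work goes in short steps, Python scripts to look and compute and a tool call to move; the robot and the scene stay as the last step left them, time stands still between calls to the robot, and variables do not carry over. Pictures are saved under pics/ and viewed, at most 14 in all, crops included, and the job is handed in when it is done.

Besides the shell and the picture viewer there is one more tool, called after "Request:" as name([rows], argument=value, ...), one row to a line, values as JSON. jog_arm: Moves the arm, as the interface text tells. Shift numbers are shares of 0.08 m and turn numbers shares of 90 degrees, none past 1 either way. Its arguments: {"type":"object","properties":{"plan":{"type":"array"},"squeeze":{"type":"number"}},"required":["plan"]}

```bash
mkdir -p pics; python3 - <<'E'
from cell import readout,cams,robot
import cv2,numpy as np
for n in("scene","top"):
    cv2.imwrite(f"pics/{n}0.png",cams.read_camera(n)); c=cams.calibration(n); print(n,np.round(c["K"],1).tolist(),np.round(c["world_from_camera"],3).tolist())
s=readout.observe();print(s["time"],s["tool_pos"],s["tool_rot"],s["opening"],robot.tcp_to_grasp)
E
```

```text
scene [[493.7, 0.0, 292.9], [0.0, 493.7, 209.8], [0.0, 0.0, 1.0]] [[-0.514, 0.582, -0.631, 1.171], [0.858, 0.361, -0.366, 0.482], [0.015, -0.729, -0.684, 0.742], [0.0, 0.0, 0.0, 1.0]]
top [[390.2, 0.0, 285.1], [0.0, 390.2, 214.1], [0.0, 0.0, 1.0]] [[-0.02, -0.976, 0.217, 0.348], [-1.0, 0.02, 0.001, 0.08], [-0.006, -0.217, -0.976, 0.838], [0.0, 0.0, 0.0, 1.0]]
0.1 [ 0.18480069 -0.49102596  0.22613218] [-3.14027182e+00 -1.80842765e-04  3.59807923e-01] 0.09196410987205973 0.0188
```

View pics/scene0.png

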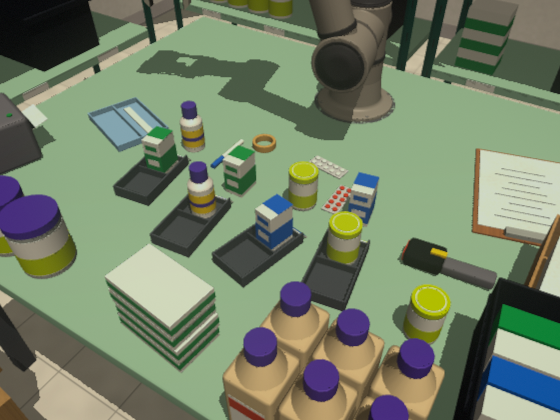

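View pics/top0.png

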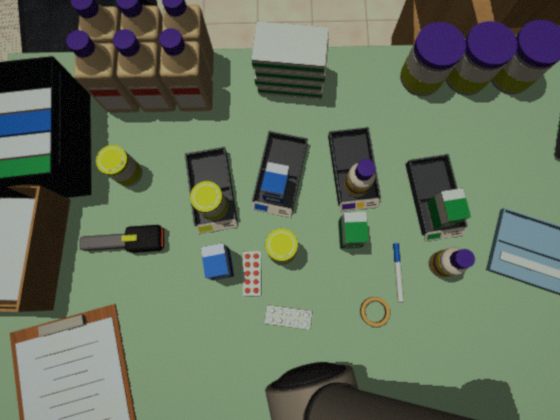

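Top view: new tin candidates are lime lids at (283,246), (115,165) and the old one at (207,197). The one nearest the base is (283,246). Others:
- **Green:** loose at (355,230), old at (453,207).
- **Blue:** loose at (215,260), old at (275,180).
- **Sip:** loose at (452,262), old at (362,172).
- **Not wanted:** large jars at the top right, brown bottles at the top left, and the folded box stack.

Next, one close crop.

```bash
python3 - <<'E'
import cv2
i=cv2.imread("pics/top0.png")[122:292,180:490]
cv2.imwrite("pics/crop.png",cv2.convertScaleAbs(cv2.resize(i,None,fx=2.5,fy=2.5,interpolation=cv2.INTER_CUBIC),alpha=1.5,beta=15))
i=cv2.imread("pics/scene0.png")[90:310,110:390]
cv2.imwrite("pics/crop2.png",cv2.convertScaleAbs(cv2.resize(i,None,fx=2.7,fy=2.7,interpolation=cv2.INTER_CUBIC),alpha=1.5,beta=15))
E
```

```text
(no output)
```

View pics/crop.png

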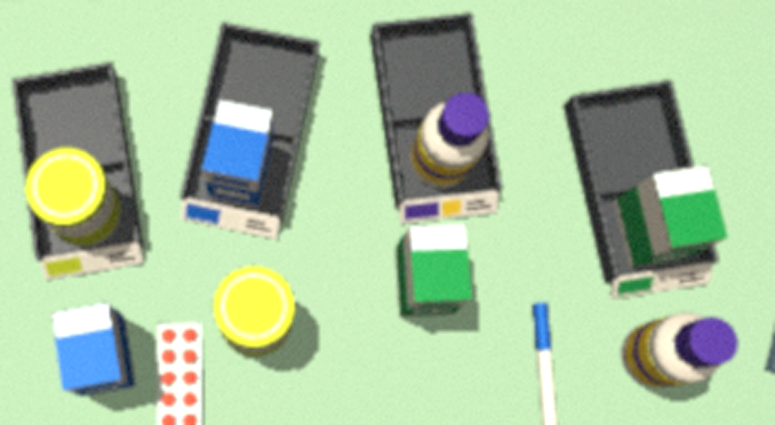

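View pics/crop2.png

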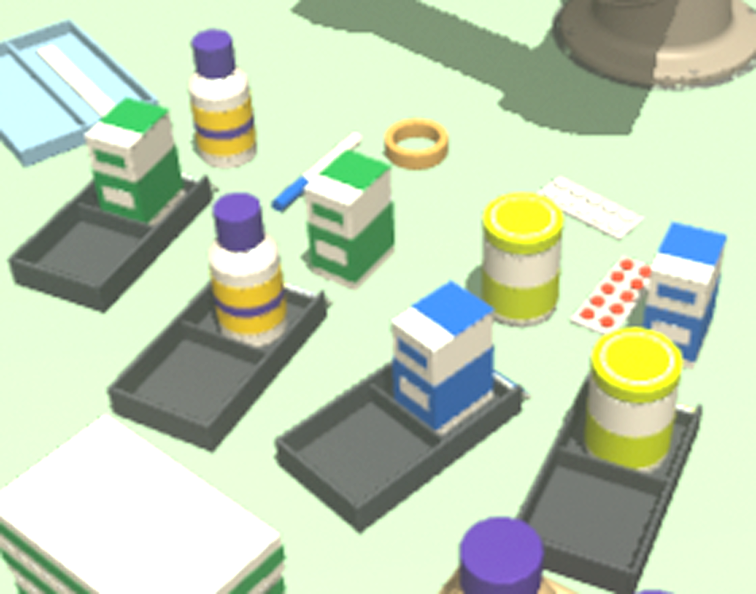

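The crops confirm the choices:
- **Tin:** the nearest-base lime tin is at crop (255,307). Loose blue is at (90,348), green at (438,265), sip cap at (705,342).
- **Trays:** rear rim corners are readable in the top crop. Tin is (14,81)/(111,65), blue (221,25)/(319,42), sip (373,26)/(470,15), green (566,100)/(671,83).

```bash
cat >h.py <<'E'
import cv2,numpy as np
from cell import cams
C={n:cams.calibration(n) for n in("scene","top")}
def ray(n,px,z):
    px=np.atleast_2d(np.float64(px)); c=C[n]; T=c["world_from_camera"]
    d=np.c_[px,np.ones(len(px))]@np.linalg.inv(c["K"]).T@T[:3,:3].T
    return (T[:3,3]+d*((z-T[2,3])/d[:,2])[:,None])[:,:2]
def blob(img,lo,hi,roi):
    x0,y0,x1,y1=roi; h=cv2.cvtColor(img[y0:y1,x0:x1],cv2.COLOR_BGR2HSV)
    m=cv2.inRange(h,np.array(lo),np.array(hi)); c=max(cv2.findContours(m,0,1)[0],key=cv2.contourArea)
    return c[:,0]+[x0,y0]
def rect(n,c,z):
    w=ray(n,c,z)*1000; r=cv2.minAreaRect(w.astype(np.float32)); return np.round(r[0],1),np.round(r[1],1),round(r[2],1)
E
python3 - <<'E'
from h import *
t=cv2.imread("pics/top0.png");s=cv2.imread("pics/scene0.png")
T=dict(tin=[(14,81),(111,65)],blue=[(221,25),(319,42)],sip=[(373,26),(470,15)],green=[(566,100),(671,83)])
S=dict(tin=[(630,570),(517,538)],blue=[(360,505),(278,447)],sip=[(212,428),(112,390)],green=[(105,288),(12,258)])
for k in T:
  for n,p in(("top",np.array(T[k])/2.5+[180,122]),("scene",np.array(S[k])/2.7+[110,90])):
    l,r=ray(n,p,.028)*1000; e=l-r; L=np.hypot(*e); yv=e/L; xv=np.array([yv[1],-yv[0]])
    print(k,n,"w",L.round(1),"yaw",np.degrees(np.arctan2(xv[1],xv[0])).round(1),"mid",((l+r)/2).round(),"pocket",((l+r)/2-46*xv).round(1))
G=([50,120,60],[80,255,255]);B=([100,120,60],[118,255,255]);P=([120,80,40],[150,255,255]);Y=([24,150,120],[34,255,255])
def hv(img,roi):return cv2.cvtColor(img,cv2.COLOR_BGR2HSV)
H=hv(t,0);print("hsv green top",H[232,358],"side",H[238,342],"blue",H[266,214],"white",H[217,355],H[249,212],"bench",H[290,355],"lid",H[246,283],"cap",H[259,463],"grey",H[222,344])
H=hv(s,0);print("scene",H[155,240],H[182,365],H[173,303],H[112,189])
E
```

```text
tin top w 86.4 yaw 8.8 mid [674. 255.] pocket [628.  247.9]
tin scene w 77.9 yaw 12.0 mid [677. 259.] pocket [631.6 249.8]
blue top w 88.8 yaw -11.8 mid [707.  71.] pocket [661.9  80.5]
blue scene w 80.7 yaw -9.0 mid [710.  76.] pocket [664.8  83.2]
sip top w 87.5 yaw 5.7 mid [716. -65.] pocket [670.6 -69.1]
sip scene w 87.5 yaw 6.1 mid [719. -59.] pocket [673.1 -63.7]
green top w 94.4 yaw 8.4 mid [ 646. -233.] pocket [ 600.1 -240.1]
green scene w 90.7 yaw 7.8 mid [ 648. -230.] pocket [ 602.3 -236.5]
hsv green top [ 68 192 121] side [63 94 60] blue [107 187 164] white [ 70   9 176] [105  17 182] bench [ 52  58 150] lid [ 31 194 176] cap [130 165 108] grey [ 64  56 110]
scene [ 67 183 135] [107 191 164] [ 32 229 190] [125 107  86]
```

```bash
python3 - <<'E'
from h import *
t=cv2.imread("pics/top0.png");s=cv2.imread("pics/scene0.png")
def top(img,lo,hi,roi,white=True):
    x0,y0,x1,y1=roi; h=cv2.cvtColor(img[y0:y1,x0:x1],cv2.COLOR_BGR2HSV)
    m=cv2.inRange(h,np.array(lo),np.array(hi))
    if white: m|=cv2.inRange(h,np.array([0,0,150]),np.array([180,32,255]))
    m=cv2.morphologyEx(m,cv2.MORPH_CLOSE,np.ones((3,3))); m=cv2.morphologyEx(m,cv2.MORPH_OPEN,np.ones((3,3)))
    c=max(cv2.findContours(m,0,1)[0],key=cv2.contourArea); return c[:,0]+[x0,y0]
G=([55,120,95],[80,255,255]);B=([100,120,120],[115,255,255]);P=([120,70,50],[150,255,255]);Y=([26,120,130],[34,255,255])
print("green",rect("top",top(t,*G,(330,205,380,255)),.092), "old",rect("top",top(t,*G,(425,180,475,230)),.096))
print("blue",rect("top",top(t,*B,(190,235,245,290)),.092), "old",rect("top",top(t,*B,(250,155,300,205)),.096))
def circ(n,c,z):
    w=ray(n,c,z)*1000; q,r=cv2.minEnclosingCircle(w.astype(np.float32)); return np.round(q,1),round(r,1),np.round(w.min(0)/2+w.max(0)/2,1)
print("tin",circ("top",top(t,*Y,(260,222,305,270),0),.090),"scene",circ("scene",top(s,*Y,(280,150,330,190),0),.09))
print("oldtin",circ("top",top(t,*Y,(185,175,230,220),0),.094),"tin2",circ("top",top(t,*Y,(90,140,140,185),0),.090))
print("sip",circ("top",top(t,*P,(440,235,485,280),0),.120),"oldsip",circ("top",top(t,*P,(350,155,385,190),0),.124))
print("sip scene",circ("scene",top(s,*P,(170,90,210,125),0),.115))
for n,i,k,roi in(("green",s,G,(215,140,260,175)),("blue",s,B,(345,165,390,190))): print(n,"scene",rect("scene",top(i,*k,roi,0),.092))
E
```

```text
green (array([485.4, -56.5]), array([44.5, 59.4]), 89.7) old (array([ 525.9, -253.1]), array([58.2, 43.4]), 7.6)
blue (array([426.7, 218.9]), array([60.8, 43.9]), 10.3) old (array([587.1, 100.2]), array([43.6, 58.2]), 77.1)
tin (array([454.4,  89.7]), 31.4, array([454.1,  88.9])) scene (array([454.8,  90.6]), 32.2, array([454.4,  90.9]))
oldtin (array([553.2, 237.4]), 31.2, array([553.1, 237.4])) tin2 (array([636. , 432.9]), 31.0, array([636.1, 432.7]))
sip (array([ 418.2, -246.5]), 17.9, array([ 417.9, -246.7])) oldsip (array([595.8, -76. ]), 18.7, array([594.9, -75.7]))
sip scene (array([ 425.8, -238.7]), 38.5, array([ 426.8, -238.7]))
green scene (array([474.6, -56.3]), array([38.1, 40.6]), 2.9)
blue scene (array([414.7, 216.9]), array([37.5, 43. ]), 10.1)
```

Top-view sizes check out: cartons 44.5×59.4 and 60.8×43.9 mm, tin radius 31.4, cap radius 17.9. The two views also agree on the tray pockets to a few mm.

| Item | Pick position (mm) | Pocket (mm) | Tool yaw |
|---|---|---|---|
| sip | (419,-246) | (673,-66) | 6° at the pocket |
| green | (485,-56), carton yaw 0° | (603,-240) | 8° at the pocket |
| tin | (454,90) | (631,249) | 9° at the pocket |
| blue | (427,219), carton yaw 10° | (664,82) | -12° at the pocket |

I'll start with the sip, held by its cap.

Request:
jog_arm([
  [0.25, 0.25, 0, -0.08, 1],
  [0.5, 0.5, 0, -0.162, 1],
  [0.75, 0.75, 0, -0.162, 1],
  [0.95, 1, 0, -0.162, 1],
  [0.95, 1, 0, -0.162, 1],
])

```text
time: 0.6
tool_pos: [0.2622, -0.4091, 0.2265]
tool_rot: [-3.14, -0.0, 0.108]
contact_force: [-0.9, 0.3, -0.4]
opening: 0.0918
grip_force: 0.0
```

Request:
jog_arm([
  [0.25, 0.25, 0, 0, 1],
  [0.5, 0.5, 0, 0, 1],
  [0.75, 0.75, 0, 0, 1],
  [0.95, 1, 0, 0, 1],
  [0.95, 1, 0, 0, 1],
])

```text
time: 1.1
tool_pos: [0.3378, -0.33, 0.2266]
tool_rot: [-3.141, -0.0, 0.108]
contact_force: [0.7, -0.2, 1.2]
opening: 0.0916
grip_force: 0.0
```

Request:
jog_arm([
  [0.25, 0.25, 0, 0, 1],
  [0.5, 0.5, 0, 0, 1],
  [0.75, 0.75, 0, 0, 1],
  [0.95, 1, 0, 0, 1],
  [0.95, 1, 0, 0, 1],
])

```text
time: 1.6
tool_pos: [0.4137, -0.2506, 0.2265]
tool_rot: [-3.141, 0.0, 0.108]
contact_force: [-0.3, -0.7, -0.7]
opening: 0.092
grip_force: 0.0
```

Request:
jog_arm([
  [0.07, 0.05, -0.3, 0, 1],
  [0.07, 0.05, -0.6, 0, 1],
  [0.07, 0.05, -0.8, 0, 1],
  [0.07, 0.05, -0.8, 0, 1],
], squeeze=20)

```text
time: 2.0
tool_pos: [0.4167, -0.2479, 0.1607]
tool_rot: [-3.139, 0.004, 0.104]
contact_force: [0.7, -0.5, 0.2]
opening: 0.0923
grip_force: 0.0
```

Request:
jog_arm([
  [0, 0, -0.25, 0, 1],
  [0, 0, -0.5, 0, 1],
  [0, 0, -0.7, 0, 1],
  [0, 0, -0.82, 0, 1],
  [0, 0, -0.82, 0, 1],
])

```text
time: 2.5
tool_pos: [0.4179, -0.2479, 0.0967]
tool_rot: [-3.141, 0.001, 0.105]
contact_force: [0.4, -0.1, -0.9]
opening: 0.092
grip_force: 0.0
```

Request:
jog_arm([
  [0, 0, 0, 0, -1],
  [0, 0, 0, 0, -1],
  [0, 0, 0, 0, -1],
  [0, 0, 0, 0, -1],
  [0, 0, 0, 0, -1],
  [0, 0, 0, 0, -1],
  [0, 0, 0, 0, -1],
  [0, 0, 0, 0, -1],
  [0, 0, 0, 0, -1],
  [0, 0, 0, 0, -1],
])

```text
time: 3.5
tool_pos: [0.4185, -0.2474, 0.0971]
tool_rot: [3.141, 0.0, 0.105]
contact_force: [0.0, -0.8, 0.4]
opening: 0.0357
grip_force: 20.0
```

Request:
jog_arm([
  [0, 0, 0.1, 0, -1],
  [0, 0, 0.3, 0, -1],
  [0, 0, 0.6, 0, -1],
  [0, 0, 0.9, 0, -1],
  [0, 0, 1, 0, -1],
])

```text
time: 4.0
tool_pos: [0.4193, -0.248, 0.1796]
tool_rot: [3.139, -0.003, 0.105]
contact_force: [0.2, -0.2, -3.0]
opening: 0.0356
grip_force: 20.0
```

Request:
jog_arm([
  [0.15, 0.1, 0.3, 0, -1],
  [0.35, 0.25, 0.6, 0, -1],
  [0.6, 0.4, 0.8, 0, -1],
  [0.794, 0.566, 0.9, 0, -1],
])

```text
time: 4.4
tool_pos: [0.4831, -0.2019, 0.2503]
tool_rot: [3.14, -0.002, 0.105]
contact_force: [0.2, 0.3, -3.0]
opening: 0.0356
grip_force: 20.0
```

Request:
jog_arm([
  [0.25, 0.18, 0, 0, -1],
  [0.5, 0.36, 0, 0, -1],
  [0.75, 0.53, 0, 0, -1],
  [1, 0.71, 0, 0, -1],
])

```text
time: 4.8
tool_pos: [0.5624, -0.1445, 0.2483]
tool_rot: [-3.141, 0.001, 0.105]
contact_force: [-0.1, -0.1, -1.5]
opening: 0.0355
grip_force: 20.0
```

Request:
jog_arm([
  [0.25, 0.18, 0, 0, -1],
  [0.5, 0.36, 0, 0, -1],
  [0.7, 0.5, 0, 0, -1],
  [0.9, 0.65, 0, 0, -1],
  [1, 0.71, 0, 0, -1],
  [1, 0.71, 0, 0, -1],
])

```text
time: 5.4
tool_pos: [0.6422, -0.0879, 0.248]
tool_rot: [-3.141, 0.002, 0.107]
contact_force: [-0.4, -0.6, -1.9]
opening: 0.0351
grip_force: 20.0
```

Request:
jog_arm([
  [0.2, 0.14, 0, 0, -1],
  [0.385, 0.275, 0, 0, -1],
  [0.385, 0.275, -0.2, 0, -1],
  [0.385, 0.275, -0.5, 0, -1],
  [0.385, 0.275, -0.8, 0, -1],
  [0.385, 0.275, -1, 0, -1],
  [0.385, 0.275, -1, 0, -1],
])

```text
time: 6.1
tool_pos: [0.6705, -0.0671, 0.1661]
tool_rot: [-3.14, 0.006, 0.104]
contact_force: [-0.4, 0.3, -2.5]
opening: 0.0353
grip_force: 20.0
```

Request:
jog_arm([
  [0, 0, -0.2, 0, -1],
  [0, 0, -0.4, 0, -1],
  [0, 0, -0.55, 0, -1],
  [0, 0, -0.62, 0, -1],
  [0, 0, -0.68, 0, -1],
  [0, 0, -0.72, 0, -1],
  [0, 0, -0.72, 0, -1],
])

```text
time: 6.8
tool_pos: [0.6728, -0.0665, 0.1116]
tool_rot: [3.141, -0.0, 0.105]
contact_force: [-0.6, -0.2, -3.4]
opening: 0.0354
grip_force: 20.0
```

```bash
python3 - <<'E'
from h import *
a,b=cams.read_camera("top"),cams.read_camera("scene")
c=np.hstack([cv2.resize(a[100:220,310:430],None,fx=3,fy=3),cv2.resize(b[150:270,120:260],None,fx=3,fy=3)])
cv2.imwrite("pics/sip1.png",cv2.convertScaleAbs(c,alpha=1.5,beta=10))
E
```

```text
(no output)
```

View pics/sip1.png

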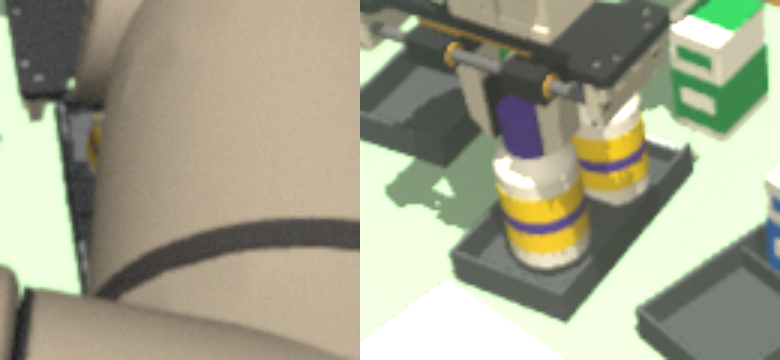

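The bottle hangs upright inside its rear pocket (right half, around pixel (545,210)), with its underside just below the rim. I'll lower it slowly and then release.

Request:
jog_arm([
  [0, 0, -0.04, 0, -1],
  [0, 0, -0.07, 0, -1],
  [0, 0, -0.1, 0, -1],
  [0, 0, -0.13, 0, -1],
  [0, 0, -0.13, 0, -1],
])

```text
time: 7.4
tool_pos: [0.6729, -0.0666, 0.1012]
tool_rot: [3.141, -0.0, 0.105]
contact_force: [0.7, -0.2, -0.8]
opening: 0.0351
grip_force: 20.0
```

Request:
jog_arm([
  [0, 0, -0.015, 0, -1],
  [0, 0, -0.015, 0, 0],
  [0, 0, -0.015, 0, 0.5],
  [0, 0, -0.015, 0, 0.5],
  [0, 0, -0.015, 0, 0.5],
  [0, 0, -0.015, 0, 0.5],
])

```text
time: 8.0
tool_pos: [0.6728, -0.0665, 0.0998]
tool_rot: [3.142, 0.0, 0.105]
contact_force: [0.2, -0.5, 0.5]
opening: 0.0676
grip_force: 0.0
```

Request:
jog_arm([
  [0, 0, 0.15, 0, 0.5],
  [0, 0, 0.5, 0, 1],
  [-0.2, 0, 0.9, 0, 1],
  [-0.5, 0, 1, 0, 1],
])

```text
time: 8.4
tool_pos: [0.6349, -0.067, 0.1846]
tool_rot: [3.139, -0.008, 0.106]
contact_force: [0.6, -0.2, 0.5]
opening: 0.0879
grip_force: 0.0
```

Request:
jog_arm([
  [-0.25, 0.02, 0, -0.068, 1],
  [-0.5, 0.04, 0, -0.068, 1],
  [-0.75, 0.05, 0, -0.068, 1],
  [-1, 0.06, 0, -0.068, 1],
])

```text
time: 8.8
tool_pos: [0.5522, -0.0617, 0.1811]
tool_rot: [3.141, -0.001, -0.001]
contact_force: [0.3, -0.3, 0.0]
opening: 0.092
grip_force: 0.0
```

Request:
jog_arm([
  [-0.25, 0.02, 0, 0, 1],
  [-0.5, 0.04, 0, 0, 1],
  [-0.75, 0.06, 0, 0, 1],
  [-0.85, 0.06, 0, 0, 1],
  [-0.85, 0.06, -0.3, 0, 1],
  [-0.85, 0.06, -0.5, 0, 1],
  [-0.85, 0.06, -0.5, 0, 1],
])

```text
time: 9.5
tool_pos: [0.4842, -0.0568, 0.1388]
tool_rot: [-3.141, 0.003, -0.002]
contact_force: [-1.0, 0.3, 0.5]
opening: 0.0919
grip_force: 0.0
```

Request:
jog_arm([
  [0, 0, -0.3, 0, 1],
  [0, 0, -0.6, 0, 1],
  [0, 0, -0.85, 0, 1],
  [0, 0, -1, 0, 1],
  [0, 0, -1, 0, 1],
], squeeze=15)

```text
time: 10.0
tool_pos: [0.4848, -0.0569, 0.0595]
tool_rot: [-3.141, 0.002, -0.002]
contact_force: [-0.1, -0.2, -0.4]
opening: 0.0917
grip_force: 0.0
```

Request:
jog_arm([
  [0, 0, -0.1, 0, 1],
  [0, 0, -0.17, 0, 1],
  [0, 0, -0.17, 0, -1],
  [0, 0, -0.17, 0, -1],
  [0, 0, -0.17, 0, -1],
  [0, 0, -0.17, 0, -1],
  [0, 0, -0.17, 0, -1],
  [0, 0, -0.17, 0, -1],
  [0, 0, -0.17, 0, -1],
  [0, 0, -0.17, 0, -1],
  [0, 0, -0.17, 0, -1],
  [0, 0, -0.17, 0, -1],
])

```text
time: 11.2
tool_pos: [0.4848, -0.0569, 0.0464]
tool_rot: [3.142, -0.0, -0.001]
contact_force: [-1.1, 0.5, 1.9]
opening: 0.0439
grip_force: 14.9
```

Request:
jog_arm([
  [0, 0, 0.1, 0, -1],
  [0, 0, 0.3, 0, -1],
  [0, 0, 0.6, 0, -1],
  [0, 0, 0.9, 0, -1],
  [0, 0, 1, 0, -1],
])

```text
time: 11.7
tool_pos: [0.4859, -0.0573, 0.1287]
tool_rot: [3.14, -0.004, -0.001]
contact_force: [1.2, -0.5, -1.7]
opening: 0.0441
grip_force: 14.9
```

Request:
jog_arm([
  [0.1, -0.15, 0.3, 0.03, -1],
  [0.25, -0.37, 0.6, 0.06, -1],
  [0.4, -0.6, 0.8, 0.089, -1],
  [0.492, -0.763, 0.85, 0.089, -1],
])

```text
time: 12.1
tool_pos: [0.5255, -0.1193, 0.1959]
tool_rot: [3.14, -0.003, 0.139]
contact_force: [0.0, -0.1, -2.1]
opening: 0.0445
grip_force: 14.9
```

Request:
jog_arm([
  [0.16, -0.25, 0, 0, -1],
  [0.33, -0.5, 0, 0, -1],
  [0.492, -0.763, 0, 0, -1],
])

```text
time: 12.4
tool_pos: [0.5636, -0.1796, 0.1936]
tool_rot: [-3.141, 0.001, 0.139]
contact_force: [0.1, 0.7, -1.9]
opening: 0.0438
grip_force: 14.9
```

Request:
jog_arm([
  [0.16, -0.25, 0, 0, -1],
  [0.33, -0.5, 0, 0, -1],
  [0.44, -0.69, 0, 0, -1],
  [0.492, -0.763, 0, 0, -1],
  [0.492, -0.763, -0.2, 0, -1],
  [0.492, -0.763, -0.5, 0, -1],
  [0.492, -0.763, -0.8, 0, -1],
  [0.492, -0.763, -1, 0, -1],
  [0.492, -0.763, -1, 0, -1],
])

```text
time: 13.3
tool_pos: [0.601, -0.2386, 0.1111]
tool_rot: [-3.138, 0.005, 0.139]
contact_force: [-1.0, -0.2, -1.6]
opening: 0.0437
grip_force: 14.9
```

Request:
jog_arm([
  [0, 0, -0.2, 0, -1],
  [0, 0, -0.4, 0, -1],
  [0, 0, -0.5, 0, -1],
  [0, 0, -0.55, 0, -1],
  [0, 0, -0.55, 0, -1],
])

```text
time: 13.8
tool_pos: [0.6029, -0.24, 0.0705]
tool_rot: [3.142, 0.0, 0.138]
contact_force: [-0.3, 0.1, -0.9]
opening: 0.0438
grip_force: 14.9
```

```bash
python3 - <<'E'
from h import *
b=cams.read_camera("scene")
cv2.imwrite("pics/green1.png",cv2.convertScaleAbs(cv2.resize(b[110:290,90:270],None,fx=3.2,fy=3.2),alpha=1.5,beta=10))
E
```

```text
(no output)
```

View pics/green1.png

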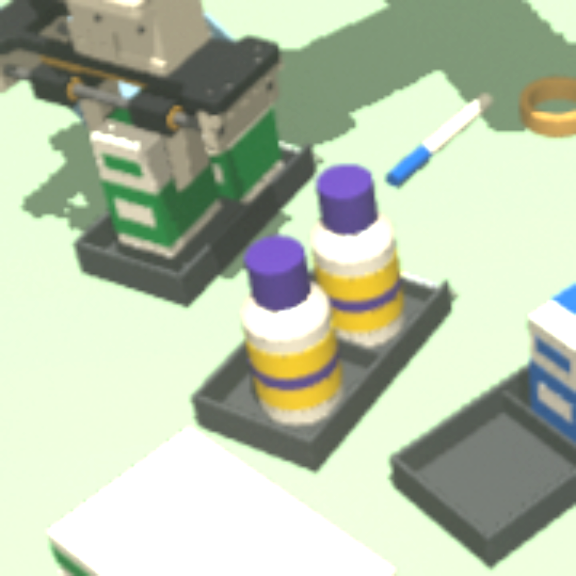

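The sip bottle stands upright and centred in its pocket, at about (290,330). The green carton sits square over its own pocket at (155,190). I'll lower it and release.

Request:
jog_arm([
  [0, 0, -0.06, 0, -1],
  [0, 0, -0.12, 0, -1],
  [0, 0, -0.17, 0, -1],
  [0, 0, -0.21, 0, -1],
  [0, 0, -0.24, 0, -1],
  [0, 0, -0.255, 0, -1],
  [0, 0, -0.255, 0, -1],
])

```text
time: 14.55
tool_pos: [0.6029, -0.2399, 0.0504]
tool_rot: [3.142, -0.0, 0.138]
contact_force: [-1.0, 1.6, 2.5]
opening: 0.0438
grip_force: 15.0
```

Request:
jog_arm([
  [0, 0, -0.01, 0, -1],
  [0, 0, -0.01, 0, 0.2],
  [0, 0, -0.01, 0, 0.5],
  [0, 0, -0.01, 0, 0.5],
  [0, 0, -0.01, 0, 0.5],
  [0, 0, -0.01, 0, 0.5],
])

```text
time: 15.15
tool_pos: [0.6029, -0.2401, 0.049]
tool_rot: [3.142, 0.0, 0.138]
contact_force: [0.9, 0.6, -0.3]
opening: 0.0689
grip_force: 0.0
```

Request:
jog_arm([
  [0, 0, 0.15, 0, 0.5],
  [0, 0, 0.4, 0, 0.5],
  [0, 0, 0.7, 0, 1],
  [0, 0, 1, 0, 1],
])

```text
time: 15.55
tool_pos: [0.6029, -0.2401, 0.1309]
tool_rot: [3.141, -0.0, 0.138]
contact_force: [0.4, 0.0, 0.3]
opening: 0.0804
grip_force: 0.0
```

Request:
jog_arm([
  [0, 0.1, 0.3, 0, 1],
  [-0.2, 0.3, 0.6, 0, 1],
  [-0.4, 0.5, 0.8, 0, 1],
  [-0.6, 0.75, 0.9, 0, 1],
  [-0.75, 1, 0.9, 0, 1],
])

```text
time: 16.05
tool_pos: [0.5427, -0.1597, 0.2038]
tool_rot: [3.139, -0.003, 0.138]
contact_force: [-0.6, -0.4, 0.3]
opening: 0.0918
grip_force: 0.0
```

Request:
jog_arm([
  [-0.1, 0.26, 0, 0.01, 1],
  [-0.2, 0.52, 0, 0.01, 1],
  [-0.275, 0.78, 0, 0.01, 1],
])

```text
time: 16.35
tool_pos: [0.5205, -0.0969, 0.2023]
tool_rot: [3.141, -0.001, 0.154]
contact_force: [-0.2, -0.5, -0.2]
opening: 0.0919
grip_force: 0.0
```

Request:
jog_arm([
  [-0.1, 0.26, 0, 0, 1],
  [-0.2, 0.52, 0, 0, 1],
  [-0.275, 0.78, 0, 0, 1],
])

```text
time: 16.65
tool_pos: [0.4985, -0.0344, 0.2022]
tool_rot: [3.141, -0.001, 0.154]
contact_force: [-0.2, -0.3, 0.2]
opening: 0.0922
grip_force: 0.0
```

Request:
jog_arm([
  [-0.1, 0.26, 0, 0, 1],
  [-0.2, 0.52, 0, 0, 1],
  [-0.275, 0.78, 0, 0, 1],
])

```text
time: 16.95
tool_pos: [0.4765, 0.028, 0.2022]
tool_rot: [3.141, -0.001, 0.154]
contact_force: [-0.1, 0.2, 0.5]
opening: 0.092
grip_force: 0.0
```

Request:
jog_arm([
  [-0.1, 0.26, 0, 0, 1],
  [-0.2, 0.52, 0, 0, 1],
  [-0.275, 0.78, -0.1, 0, 1],
  [-0.275, 0.78, -0.4, 0, 1],
  [-0.275, 0.78, -0.7, 0, 1],
  [-0.275, 0.78, -0.8, 0, 1],
  [-0.275, 0.78, -0.8, 0, 1],
], squeeze=20)

```text
time: 17.65
tool_pos: [0.4545, 0.0895, 0.137]
tool_rot: [-3.142, 0.001, 0.154]
contact_force: [0.4, 0.2, 0.2]
opening: 0.0919
grip_force: 0.0
```

Request:
jog_arm([
  [0, 0, -0.3, 0, 1],
  [0, 0, -0.6, 0, 1],
  [0, 0, -0.85, 0, 1],
  [0, 0, -1, 0, 1],
  [0, 0, -1, 0, 1],
])

```text
time: 18.15
tool_pos: [0.4549, 0.0894, 0.0571]
tool_rot: [-3.142, 0.001, 0.154]
contact_force: [0.4, 0.6, -0.0]
opening: 0.0917
grip_force: 0.0
```

Request:
jog_arm([
  [0, 0, -0.1, 0, 1],
  [0, 0, -0.1, 0, -1],
  [0, 0, -0.1, 0, -1],
  [0, 0, -0.1, 0, -1],
  [0, 0, -0.1, 0, -1],
  [0, 0, -0.1, 0, -1],
  [0, 0, -0.1, 0, -1],
  [0, 0, -0.1, 0, -1],
  [0, 0, -0.1, 0, -1],
])

```text
time: 19.05
tool_pos: [0.4551, 0.0896, 0.0495]
tool_rot: [3.141, -0.001, 0.154]
contact_force: [0.1, 1.8, 6.1]
opening: 0.0615
grip_force: 20.0
```

Request:
jog_arm([
  [0, 0, 0.1, 0, -1],
  [0, 0, 0.3, 0, -1],
  [0, 0, 0.6, 0, -1],
  [0, 0, 0.9, 0, -1],
  [0, 0, 1, 0, -1],
])

```text
time: 19.55
tool_pos: [0.4558, 0.0896, 0.1311]
tool_rot: [3.141, -0.003, 0.154]
contact_force: [0.3, -0.5, -1.9]
opening: 0.0618
grip_force: 20.0
```

Request:
jog_arm([
  [0.15, 0.15, 0.3, 0, -1],
  [0.35, 0.32, 0.6, 0, -1],
  [0.55, 0.5, 0.8, 0, -1],
  [0.733, 0.665, 0.85, 0, -1],
])

```text
time: 19.95
tool_pos: [0.5147, 0.1434, 0.1985]
tool_rot: [3.141, -0.002, 0.154]
contact_force: [1.1, -0.4, -2.7]
opening: 0.0617
grip_force: 20.0
```

Request:
jog_arm([
  [0.24, 0.22, 0, 0, -1],
  [0.49, 0.44, 0, 0, -1],
  [0.733, 0.665, 0, 0, -1],
])

```text
time: 20.25
tool_pos: [0.5723, 0.1965, 0.1959]
tool_rot: [3.141, 0.002, 0.154]
contact_force: [-0.6, -0.4, -2.0]
opening: 0.0621
grip_force: 20.0
```

Request:
jog_arm([
  [0.24, 0.22, 0, 0, -1],
  [0.49, 0.44, 0, 0, -1],
  [0.65, 0.59, 0, 0, -1],
  [0.733, 0.665, 0, 0, -1],
  [0.733, 0.665, -0.2, 0, -1],
  [0.733, 0.665, -0.5, 0, -1],
  [0.733, 0.665, -0.8, 0, -1],
  [0.733, 0.665, -1, 0, -1],
  [0.733, 0.665, -1, 0, -1],
])

```text
time: 21.15
tool_pos: [0.6285, 0.2485, 0.1127]
tool_rot: [3.141, 0.008, 0.154]
contact_force: [0.0, -0.4, -3.0]
opening: 0.0618
grip_force: 20.0
```

Request:
jog_arm([
  [0, 0, -0.2, 0, -1],
  [0, 0, -0.4, 0, -1],
  [0, 0, -0.5, 0, -1],
  [0, 0, -0.55, 0, -1],
  [0, 0, -0.55, 0, -1],
])

```text
time: 21.65
tool_pos: [0.6308, 0.2492, 0.0731]
tool_rot: [3.141, 0.0, 0.154]
contact_force: [-0.8, 0.9, -3.6]
opening: 0.0615
grip_force: 20.0
```

```bash
python3 - <<'E'
from h import *
b=cams.read_camera("scene")
cv2.imwrite("pics/tin1.png",cv2.convertScaleAbs(cv2.resize(b[140:320,240:420],None,fx=3.2,fy=3.2),alpha=1.5,beta=10))
E
```

```text
(no output)
```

View pics/tin1.png

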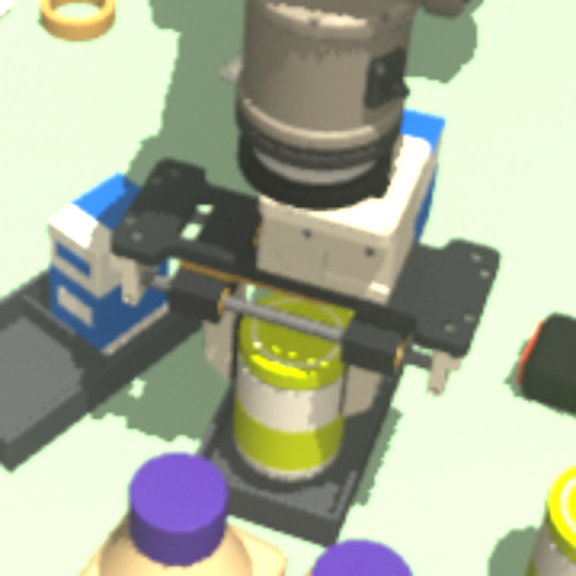

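The tin is centred over its tin-tray pocket at (290,400), clear of the old blue carton at (110,260). I'll lower it and release.

Request:
jog_arm([
  [0, 0, -0.06, 0, -1],
  [0, 0, -0.12, 0, -1],
  [0, 0, -0.17, 0, -1],
  [0, 0, -0.21, 0, -1],
  [0, 0, -0.235, 0, -1],
  [0, 0, -0.25, 0, -1],
  [0, 0, -0.25, 0, -1],
])

```text
time: 22.4
tool_pos: [0.6308, 0.2492, 0.0536]
tool_rot: [3.142, -0.0, 0.154]
contact_force: [-2.2, -0.1, 0.8]
opening: 0.0619
grip_force: 20.0
```

Request:
jog_arm([
  [0, 0, -0.01, 0, -1],
  [0, 0, -0.01, 0, 0.5],
  [0, 0, -0.01, 0, 0.8],
  [0, 0, -0.01, 0, 0.8],
  [0, 0, -0.01, 0, 0.8],
  [0, 0, -0.01, 0, 0.8],
])

```text
time: 23.0
tool_pos: [0.6308, 0.2492, 0.0522]
tool_rot: [3.142, 0.0, 0.154]
contact_force: [0.9, 0.3, -0.4]
opening: 0.0823
grip_force: 0.0
```

Request:
jog_arm([
  [0, 0, 0.15, 0, 0.8],
  [0, 0, 0.4, 0, 0.8],
  [0, 0, 0.7, 0, 1],
  [0, 0, 1, 0, 1],
])

```text
time: 23.4
tool_pos: [0.6309, 0.2492, 0.1341]
tool_rot: [3.142, -0.001, 0.154]
contact_force: [0.3, 1.0, 0.3]
opening: 0.0909
grip_force: 0.0
```

Request:
jog_arm([
  [0, 0, 0.3, 0, 1],
  [-0.2, 0, 0.6, 0, 1],
  [-0.5, 0, 0.8, 0, 1],
  [-0.8, 0, 0.9, 0, 1],
  [-1, 0, 0.9, 0, 1],
])

```text
time: 23.9
tool_pos: [0.5502, 0.2495, 0.2072]
tool_rot: [-3.141, -0.004, 0.154]
contact_force: [-0.8, -0.4, -0.1]
opening: 0.0918
grip_force: 0.0
```

Request:
jog_arm([
  [-0.25, -0.06, 0, 0.016, 1],
  [-0.5, -0.12, 0, 0.016, 1],
  [-0.775, -0.19, 0, 0.016, 1],
])

```text
time: 24.2
tool_pos: [0.4882, 0.2339, 0.2054]
tool_rot: [-3.141, -0.001, 0.179]
contact_force: [-0.2, 0.2, 0.6]
opening: 0.0915
grip_force: 0.0
```

Request:
jog_arm([
  [-0.25, -0.06, 0, 0, 1],
  [-0.5, -0.12, 0, 0, 1],
  [-0.775, -0.19, -0.1, 0, 1],
  [-0.775, -0.19, -0.4, 0, 1],
  [-0.775, -0.19, -0.7, 0, 1],
  [-0.775, -0.19, -0.9, 0, 1],
  [-0.775, -0.19, -0.9, 0, 1],
], squeeze=15)

```text
time: 24.9
tool_pos: [0.4257, 0.2184, 0.1314]
tool_rot: [3.141, 0.003, 0.179]
contact_force: [-0.5, -0.0, -0.4]
opening: 0.0915
grip_force: 0.0
```

```bash
python3 - <<'E'
from h import *
b=cams.read_camera("scene")
cv2.imwrite("pics/blue0.png",cv2.convertScaleAbs(cv2.resize(b[110:310,260:440],None,fx=2.8,fy=2.8),alpha=1.5,beta=10))
E
```

```text
(no output)
```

View pics/blue0.png

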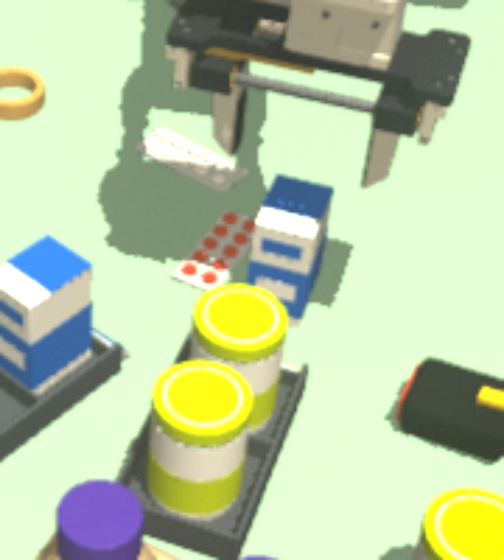

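The tin stands in its pocket at (200,440). The open fingers, at (230,110) and (380,145), straddle the blue carton at (290,240).

Request:
jog_arm([
  [0, 0, -0.3, 0, 1],
  [0, 0, -0.6, 0, 1],
  [0, 0, -0.85, 0, 1],
  [0, 0, -1, 0, 1],
  [0, 0, -1, 0, 1],
])

```text
time: 25.45
tool_pos: [0.4269, 0.2188, 0.0523]
tool_rot: [3.141, 0.001, 0.179]
contact_force: [-0.6, -0.6, -0.5]
opening: 0.0916
grip_force: 0.0
```

Request:
jog_arm([
  [0, 0, -0.05, 0, 1],
  [0, 0, -0.05, 0, -1],
  [0, 0, -0.05, 0, -1],
  [0, 0, -0.05, 0, -1],
  [0, 0, -0.05, 0, -1],
  [0, 0, -0.05, 0, -1],
  [0, 0, -0.05, 0, -1],
  [0, 0, -0.05, 0, -1],
  [0, 0, -0.05, 0, -1],
  [0, 0, -0.05, 0, -1],
  [0, 0, -0.05, 0, -1],
])

```text
time: 26.55
tool_pos: [0.4268, 0.2188, 0.0483]
tool_rot: [3.142, 0.0, 0.179]
contact_force: [0.3, 0.6, 0.3]
opening: 0.0439
grip_force: 15.0
```

Request:
jog_arm([
  [0, 0, 0.1, 0, -1],
  [0, 0, 0.3, 0, -1],
  [0, 0, 0.6, 0, -1],
  [0, 0, 0.9, 0, -1],
  [0, 0, 1, 0, -1],
])

```text
time: 27.05
tool_pos: [0.4279, 0.2191, 0.1308]
tool_rot: [-3.141, -0.004, 0.179]
contact_force: [0.5, -1.3, -2.3]
opening: 0.044
grip_force: 15.0
```

Request:
jog_arm([
  [0.15, -0.1, 0.3, -0.06, -1],
  [0.4, -0.23, 0.6, -0.12, -1],
  [0.7, -0.4, 0.8, -0.19, -1],
  [0.99, -0.57, 0.85, -0.247, -1],
])

```text
time: 27.45
tool_pos: [0.5075, 0.1729, 0.1981]
tool_rot: [-3.14, -0.003, -0.213]
contact_force: [-0.1, 0.8, -1.4]
opening: 0.044
grip_force: 15.0
```

Request:
jog_arm([
  [0.25, -0.14, 0, 0, -1],
  [0.5, -0.29, 0, 0, -1],
  [0.75, -0.43, 0, 0, -1],
  [0.99, -0.57, 0, 0, -1],
])

```text
time: 27.85
tool_pos: [0.5856, 0.1269, 0.1955]
tool_rot: [3.141, 0.001, -0.209]
contact_force: [1.0, 0.4, -0.4]
opening: 0.044
grip_force: 15.0
```

Request:
jog_arm([
  [0.25, -0.14, 0, 0, -1],
  [0.5, -0.29, 0, 0, -1],
  [0.75, -0.43, 0, 0, -1],
  [0.99, -0.57, 0, 0, -1],
  [0.99, -0.57, -0.2, 0, -1],
  [0.99, -0.57, -0.5, 0, -1],
  [0.99, -0.57, -0.8, 0, -1],
  [0.99, -0.57, -1, 0, -1],
  [0.99, -0.57, -1, 0, -1],
])

```text
time: 28.75
tool_pos: [0.6623, 0.0818, 0.1125]
tool_rot: [3.14, 0.007, -0.209]
contact_force: [-0.2, -0.7, -1.9]
opening: 0.044
grip_force: 15.0
```

Request:
jog_arm([
  [0, 0, -0.2, 0, -1],
  [0, 0, -0.4, 0, -1],
  [0, 0, -0.5, 0, -1],
  [0, 0, -0.55, 0, -1],
  [0, 0, -0.55, 0, -1],
])

```text
time: 29.25
tool_pos: [0.6645, 0.082, 0.0724]
tool_rot: [3.141, 0.0, -0.209]
contact_force: [-0.0, -0.0, -1.7]
opening: 0.044
grip_force: 15.0
```

```bash
python3 - <<'E'
from h import *
b=cams.read_camera("scene")
cv2.imwrite("pics/blue1.png",cv2.convertScaleAbs(cv2.resize(b[140:320,170:350],None,fx=3.2,fy=3.2),alpha=1.5,beta=10))
E
```

```text
(no output)
```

View pics/blue1.png

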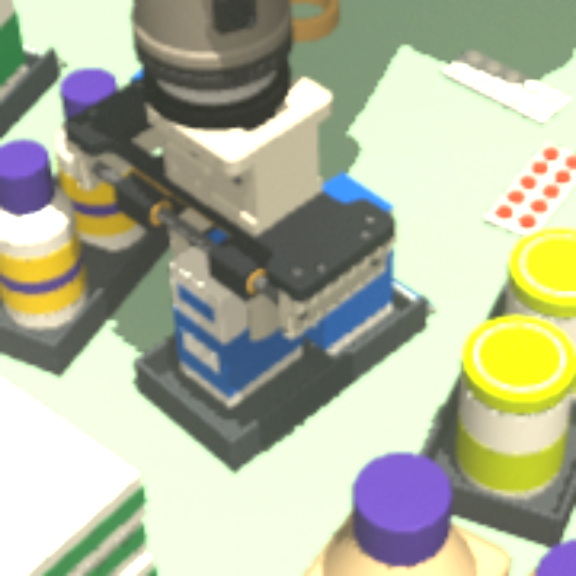

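The blue carton is square over its pocket at (240,320), and the gripper body is clear of the sip bottles at the left. I'll lower it and release.

Request:
jog_arm([
  [0, 0, -0.06, 0, -1],
  [0, 0, -0.12, 0, -1],
  [0, 0, -0.17, 0, -1],
  [0, 0, -0.21, 0, -1],
  [0, 0, -0.235, 0, -1],
  [0, 0, -0.25, 0, -1],
  [0, 0, -0.25, 0, -1],
])

```text
time: 30.0
tool_pos: [0.6645, 0.082, 0.0524]
tool_rot: [3.142, -0.0, -0.209]
contact_force: [0.6, -0.0, -1.5]
opening: 0.0443
grip_force: 15.0
```

Request:
jog_arm([
  [0, 0, -0.01, 0, -1],
  [0, 0, -0.01, 0, 0.2],
  [0, 0, -0.01, 0, 0.5],
  [0, 0, -0.01, 0, 0.5],
  [0, 0, -0.01, 0, 0.5],
  [0, 0, -0.01, 0, 0.5],
])

```text
time: 30.6
tool_pos: [0.6644, 0.082, 0.0515]
tool_rot: [3.141, 0.0, -0.209]
contact_force: [-0.1, -0.0, 0.2]
opening: 0.0688
grip_force: 0.0
```

Request:
jog_arm([
  [0, 0, 0.15, 0, 0.5],
  [0, 0, 0.4, 0, 0.5],
  [0, 0, 0.7, 0, 0.5],
  [0, 0, 1, 0, 0.5],
])

```text
time: 31.0
tool_pos: [0.6644, 0.082, 0.1333]
tool_rot: [-3.142, -0.0, -0.209]
contact_force: [0.1, -0.1, 1.3]
opening: 0.0688
grip_force: 0.0
```

Request:
jog_arm([
  [0, 0, 0.3, 0, 1],
  [-0.2, 0, 0.6, 0, 1],
  [-0.5, 0, 0.9, 0, 1],
  [-0.8, 0, 1, 0, 1],
  [-1, 0, 1, 0, 1],
])

```text
time: 31.5
tool_pos: [0.5839, 0.0821, 0.2147]
tool_rot: [-3.141, -0.004, -0.209]
contact_force: [0.3, -0.2, -0.8]
opening: 0.0913
grip_force: 0.0
```

Request:
jog_arm([
  [-0.25, 0, 0, 0, 1],
  [-0.5, 0, 0, 0, 1],
  [-0.8, 0, 0, 0, 1],
  [-1, 0, 0, 0, 1],
])

```text
time: 31.9
tool_pos: [0.5031, 0.082, 0.2126]
tool_rot: [-3.142, -0.001, -0.209]
contact_force: [0.2, -0.2, -0.4]
opening: 0.0916
grip_force: 0.0
```

Request:
jog_arm([
  [-0.25, 0, 0, 0, 1],
  [-0.5, 0, 0, 0, 1],
  [-0.8, 0, 0, 0, 1],
  [-1, 0, 0, 0, 1],
  [-1, 0, 0, 0, 1],
])

```text
time: 32.4
tool_pos: [0.423, 0.0821, 0.2126]
tool_rot: [-3.141, -0.001, -0.209]
contact_force: [0.1, 0.2, 1.5]
opening: 0.0918
grip_force: 0.0
```

```bash
python3 - <<'E'
from h import *
a,b=cams.read_camera("top"),cams.read_camera("scene")
c=np.hstack([cv2.resize(a[90:250,180:490],None,fx=1.4,fy=2.0),cv2.resize(b[90:310,110:390],None,fx=1.3,fy=320/220)])
cv2.imwrite("pics/end.png",cv2.convertScaleAbs(cv2.resize(b[90:310,110:390],None,fx=2.7,fy=2.7),alpha=1.5,beta=10))
cv2.imwrite("pics/endtop.png",a)
E
```

```text
(no output)
```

View pics/end.png

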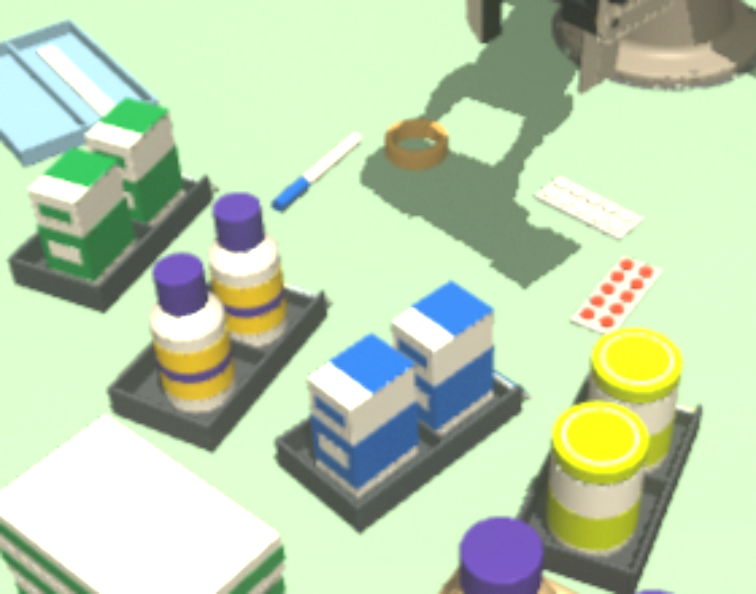

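View pics/endtop.png

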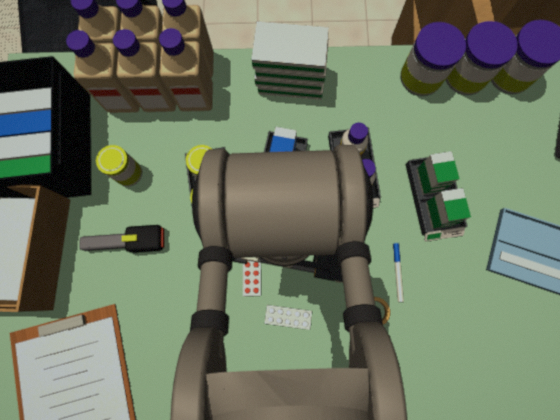

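All four packs stand upright and aligned in their rear pockets: green (80,215), sip (190,340), blue (365,415) and tin (600,480) in the scene crop. The top view agrees, and the arm is clear of them.

```bash
python3 -c "
from cell import ticket
print(ticket.hand_in())"
```

```text
the job is handed in; nothing more can be done
None
```

All four new packs are standing upright in the rear pockets of their own trays, with the cartons turned like the older ones; the job was handed in at about 32.5 s, and the hand-in returned no verdict.

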